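# Boiler service: union nuts into their dishes by size

### The arm

A 6-joint arm with a two-finger parallel gripper is mounted at the origin on the work surface. World frame = base frame: x ahead of the robot, y to its left, z up, the work surface at z = 0. Lengths are in m, angles in rad, forces in N, time in s.
With the tool pointing down it reaches from about 0.425 to 1.125 m from the base axis. Payload 14.9 kg.
Tool frame: the origin (TCP) lies midway between the tips of the shut fingers; the grasp point (between the pads) lies 19 mm behind it; z points along the fingers, y is the line along which they close (so a half turn about z gives the same grasp; the last joint's range is limited). The gripper opens to 91 mm and grips with 3 to 60 N. Pads are 32 mm wide; open, the fingers measure 118 mm over their backs; the gripper's body (76 mm by 178 mm) begins 60 mm behind the grasp point.
Start: joints at [1.079, 0.379, 1.734, -0, 1.028, -0.033], TCP at [0.31, 0.628, 0.178] pointing down, gripper open.
Joint ranges: [-2.77, 2.77], [-0.74, 2.19], [0, 2.66], [-1.06, 4.2], [0.31, 2.87], [-3.08, 3.08]. Speed limits (rad/s): [1.89, 1.89, 2.39, 3.14, 3.14, 3.14].

### API

Orientations are given as a unit quaternion [x, y, z, w].
In Python, from workcell import status, viewer, env gives the robot as it stands.
- The arm moves only by the tool send_rows, never from a script. Its argument "commands" is a list of rows, each a list of 7 numbers: the finger opening in mm, from 0 to 91.2, then the shift along the tool's x, y, z in units of 50 mm (1.0 is 50 mm), then the turn, a rotation vector about the tool's x, y, z in units of 8 degrees (1.0 is 8 degrees). A call has 1 to 20 rows; each row is the pose to reach, as a shift and turn from the pose commanded when the call began, along the tool's axes at that moment; what a row does not reach only later rows make up. A row lasts 1/10 s, in which the tool goes at most 50 mm and 8.59 degrees, less where a joint would pass 70% of its speed; a pose out of reach is approached as far as the arm can. A call with a gripper value outside its range is refused whole. The fingers move at their own pace and stop on an object; "squeeze" is the grip in N (left out, the last holds). Time passes only in rows, so rows that repeat a pose let the fingers close. It gives the time, the measured TCP pose, the force, the opening and the grip force at its end, in the units of the state.
- status.read_state(): the state, without advancing time (a new reading comes with each control period).
- viewer.read_camera(name): name is "scene" or "top" or "wrist"; returns the picture (480x640x3 uint8, blue, green, red); there is no depth.
- viewer.get_calibration(name): a dict with "vertical_fov" (degrees; the focal length in pixels is half the picture's height over the tangent of half this angle, whatever the lens; pixels are square), "cx", "cy" (the principal point, pixels), "k1" (the pictures are not rectified: a ray, as slopes to the right and down, at radius r is drawn at 1 + k1 r^2 times it, then the intrinsics apply), "world_to_cam" (4x4, takes a point from world to camera coordinates). Camera axes: x right, y up, looking along -z (the intrinsics and any distortion apply to the point x, -y, -z); pixel columns grow to the right and rows downward; lengths in m; the calibration is good to about 2 mm. A picture is of the moment at which its call begins: read the wrist's pose just before it. get_calibration takes no time and is no camera call; for the wrist camera it gives the pose at the moment of the call.
- env.close_job(): hands the job in; it is judged then, once.
The state is a dict: "clock": time; "joint_pos": joint angles; "joint_vel": joint speeds; "joint_torque": joint torques, N m; "ee_pos": TCP position; "orientation": TCP orientation; "force": force on the tool from outside, world axes, zero at the start; "moment": the same for the moment, N m; "grip_width": finger opening in m; "gripper_force": force on a finger pad.
Only numpy, scipy, OpenCV 4.12 (cv2) and the standard library are available. Lean on these libraries where they do the work, as an engineer would, in place of code of your own. Each camera call takes 0.05 s, during which the arm holds its last target. There are 200 camera calls.

### The job

Sort the four six-sided brass union nuts from the boiler into the four round steel dishes by size: the largest nut in the largest dish, the second largest nut in the second largest dish, and so on down to the smallest nut in the smallest dish, each lying flat on its dish's floor, the same way up as it lies now. Leave the two round copper pipe sleeves standing where they are.

Things in the scene. Friction and masses are not known exactly. Their poses are not given: they have to be found in the camera images.
- nut_xl: the largest of the four six-sided brass union nuts, loose and lying flat: 57 mm across flats, 66 mm across corners, 30 mm high, open bore. Origin at the centre of its underside, z up; x points at the middle of one flat, so there are flats every 60 degrees from x
- nut_l: the second largest of the four six-sided brass union nuts, loose and lying flat: 45 mm across flats, 52 mm across corners, 28 mm high, open bore. Origin at the centre of its underside, z up; x points at the middle of one flat, so there are flats every 60 degrees from x
- nut_m: the second smallest of the four six-sided brass union nuts, loose and lying flat: 34 mm across flats, 39 mm across corners, 26 mm high, open bore. Origin at the centre of its underside, z up; x points at the middle of one flat, so there are flats every 60 degrees from x
- nut_s: the smallest of the four six-sided brass union nuts, loose and lying flat: 24 mm across flats, 28 mm across corners, 24 mm high, open bore. Origin at the centre of its underside, z up; x points at the middle of one flat, so there are flats every 60 degrees from x
- dish_xl: the largest of the four low round steel parts dishes, fixed to the table by its magnet: 94 mm inside, 100 mm outside diameter, upright wall 3 mm thick, rim 10 mm above the table, flat inner floor 3 mm above the table. Origin at the centre of its underside, z up
- dish_l: the second largest of the four low round steel parts dishes, fixed to the table by its magnet: 80 mm inside, 86 mm outside diameter, upright wall 3 mm thick, rim 10 mm above the table, flat inner floor 3 mm above the table. Origin at the centre of its underside, z up
- dish_m: the second smallest of the four low round steel parts dishes, fixed to the table by its magnet: 66 mm inside, 72 mm outside diameter, upright wall 3 mm thick, rim 10 mm above the table, flat inner floor 3 mm above the table. Origin at the centre of its underside, z up
- dish_s: the smallest of the four low round steel parts dishes, fixed to the table by its magnet: 54 mm inside, 60 mm outside diameter, upright wall 3 mm thick, rim 10 mm above the table, flat inner floor 3 mm above the table. Origin at the centre of its underside, z up
- sleeve_big: a plain round copper pipe sleeve standing on end, 43 mm diameter, 45 mm high, open tube, loose; not a nut, to be left where it is. Origin at the centre of its underside
- sleeve_small: a plain round copper pipe sleeve standing on end, 27 mm diameter, 34 mm high, open tube, loose; not a nut, to be left where it is. Origin at the centre of its underside
Mind the look-alikes: they are no part of the job. Leave any green look-alike of the nut_l alone.

How it is judged:
At the end, for the whole second after the job is handed in: Each nut lies flat (under 0.1 rad) and at rest on the floor of the dish of its own size rank, centre within 18.5, 17.5, 16, 15 mm (largest to smallest) of the dish's, underside 1 to 6 mm above the dish's; both sleeves upright (under 0.1 rad), never moved over 20 mm (horizontal distance between nut_xl and dish_xl below 0.0185 m and z of nut_xl in the frame of dish_xl between 0.001 and 0.006 m and angle between each of nut_xl, nut_l, nut_m, nut_s, sleeve_big, sleeve_small's own z axis and vertical below 0.1 rad and linear speed of each of nut_xl, nut_l, nut_m, nut_s below 0.02 m/s and angular speed of each of nut_xl, nut_l, nut_m, nut_s below 0.2 rad/s and horizontal distance between nut_l and dish_l below 0.0175 m and z of nut_l in the frame of dish_l between 0.001 and 0.006 m and horizontal distance between nut_m and dish_m below 0.016 m and z of nut_m in the frame of dish_m between 0.001 and 0.006 m and horizontal distance between nut_s and dish_s below 0.015 m and z of nut_s in the frame of dish_s between 0.001 and 0.006 m); the robot touches nothing.
It fails at once if a copper sleeve is moved by more than 20 mm (distance of any of sleeve_big, sleeve_small from where it was at the start of the episode above 0.02 m).
It also fails if it takes over 96 s, if anything falls off the work surface, if the arm or the gripper's body presses on something with over 40 N, if the wrist force passes 120 N, or if a joint passes its speed limit or range.

## Working session

There is one attempt and no reset: what is moved stays moved. The work goes in short steps, Python scripts to look and compute and a tool call to move; the robot and the scene stay as the last step left them, time stands still between calls to the robot, and variables do not carry over. Pictures are saved under pics/ and viewed, at most 14 in all, crops included, and the job is handed in when it is done.

Besides the shell and the picture viewer there is one more tool, called after ">>>" in YAML: its name, and indented under it one key for each argument. send_rows: Moves the arm, as the interface text tells. Its arguments: {"type":"object","properties":{"commands":{"type":"array","items":{"type":"array","items":{"type":"number"}}},"squeeze":{"type":"number"}},"required":["commands"]}

```bash
mkdir -p pics; python3 - <<'E'
from workcell import status, viewer
import cv2
s=status.read_state();print(s)
for n in("top","scene"):
    cv2.imwrite(f"pics/{n}0.png",viewer.read_camera(n));print(viewer.get_calibration(n))
E
```

```text
{'clock': 0.0, 'joint_pos': array([ 1.07871317e+00,  3.79417284e-01,  1.73478204e+00, -3.96325127e-05,
        1.02851176e+00, -3.33090619e-02]), 'joint_vel': array([-5.77837607e-04,  2.37108595e-04,  1.01219510e-03, -2.69170602e-05,
       -5.98928850e-04, -1.03043314e-03]), 'joint_torque': array([ 1.90752056e-03, -7.63714385e+01, -4.34369373e+01,  6.51319907e-02,
        4.23200929e-02, -1.06298460e-04]), 'ee_pos': array([0.30980477, 0.62721589, 0.17688156]), 'orientation': array([ 2.27370668e-01,  9.73808126e-01, -5.44437086e-04, -1.28834553e-04]), 'force': array([-0.12944353,  0.17326984, -0.39518328]), 'moment': array([ 0.01905335,  0.00648119, -0.01958979]), 'gripper_force': 0.0, 'grip_width': 0.0913857840719272}
{'vertical_fov': 49.94263163521126, 'cx': 317.70026031069295, 'cy': 242.62029565227016, 'k1': -0.1278576769599939, 'world_to_cam': array([[-0.0285345 , -0.9995911 ,  0.00185059, -0.00683879],
       [ 0.99709254, -0.02833222,  0.07073715, -0.5174689 ],
       [-0.07065579,  0.00386366,  0.99749327, -1.09046883],
       [ 0.        ,  0.        ,  0.        ,  1.        ]])}
{'vertical_fov': 45.02188973010122, 'cx': 311.79640361767815, 'cy': 237.14797157830498, 'k1': -0.046500960531156134, 'world_to_cam': array([[-0.65177528,  0.75820093, -0.0178979 ,  0.35547815],
       [-0.56149459, -0.46654727,  0.68341603,  0.23839721],
       [ 0.50981645,  0.45548325,  0.7298097 , -1.51535773],
       [ 0.        ,  0.        ,  0.        ,  1.        ]])}
```

View pics/top0.png

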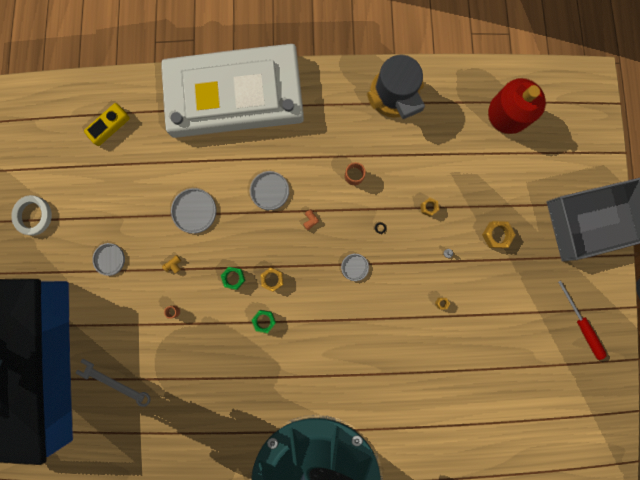

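View pics/scene0.png

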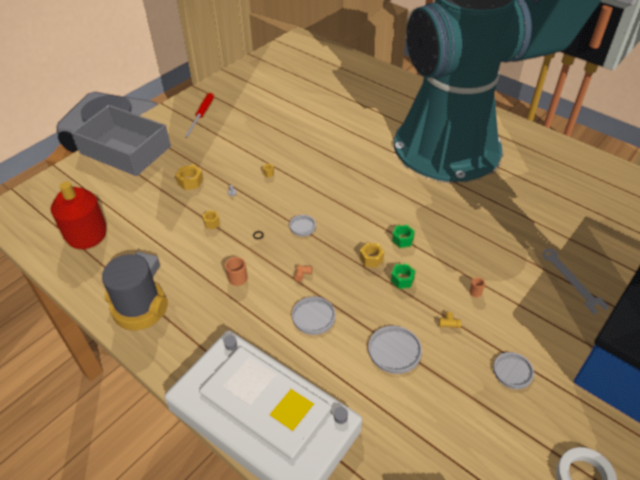

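```bash
cat > h.py <<'E'
import numpy as np, cv2
from workcell import status, viewer
from scipy.spatial.transform import Rotation as R
def K(c):
    f=240/np.tan(np.radians(c["vertical_fov"])/2); return f
def undist(c,px):
    px=np.atleast_2d(np.asarray(px,float)); d=(px-[c["cx"],c["cy"]])/K(c); u=d.copy()
    for _ in range(20): u=d/(1+c["k1"]*(u**2).sum(1,keepdims=True))
    return u
def toplane(c,px,z):
    u=undist(c,px); W=np.linalg.inv(c["world_to_cam"])
    d=np.c_[u[:,0],-u[:,1],-np.ones(len(u))]@W[:3,:3].T; o=W[:3,3]
    return (o+d*((z-o[2])/d[:,2])[:,None])[:,:2]
def project(c,P):
    p=np.asarray(P)@c["world_to_cam"][:3,:3].T+c["world_to_cam"][:3,3]
    u=np.array([p[0]/-p[2],-p[1]/-p[2]]); u=u*(1+c["k1"]*(u@u))
    return u*K(c)+[c["cx"],c["cy"]]
def blobs(im,lo,hi,amin=40):
    m=cv2.inRange(cv2.cvtColor(im,cv2.COLOR_BGR2HSV),lo,hi)
    m=cv2.morphologyEx(m,cv2.MORPH_CLOSE,np.ones((3,3)))
    cs,_=cv2.findContours(m,cv2.RETR_EXTERNAL,cv2.CHAIN_APPROX_NONE)
    return [x[:,0,:] for x in cs if cv2.contourArea(x)>amin]
E
python3 - <<'E'
from h import *
im=cv2.imread("pics/top0.png");c=viewer.get_calibration("top")
hsv=cv2.cvtColor(im,cv2.COLOR_BGR2HSV)
for n,(u,v) in dict(xl=(488,236),l=(263,279),m=(423,207),s=(438,302),dish=(194,211),d2=(109,259),wood=(400,330),grn=(225,278),sl=(347,175)).items(): print(n,hsv[v,u])
for nm,lo,hi,z in(("brass",(18,175,60),(25,255,255),.013),("steel",(0,0,90),(180,45,200),.01),("copper",(3,120,50),(14,255,255),.02),("green",(50,100,50),(80,255,255),.014)):
  for b in blobs(im,lo,hi):
    x,y,w,h=cv2.boundingRect(b)
    if not(90<x<560 and 150<y<340):continue
    (cc,r)=cv2.minEnclosingCircle(toplane(c,b,z).astype(np.float32))
    print(nm,(x+w//2,y+h//2),np.round(cc,4),"diam mm",round(2000*r,1))
print(project(c,[.31,.628,.178]))
E
```

```text
xl [ 19 197 164]
l [ 19 199 163]
m [ 19 196 151]
s [ 19 197 167]
dish [ 18  10 131]
d2 [ 18  10 131]
wood [ 18 136 169]
grn [ 68 220  66]
sl [ 11 172 135]
brass (442, 303) [ 0.3788 -0.287 ] diam mm 31.1
brass (272, 279) [0.4417 0.0801] diam mm 51.0
brass (171, 264) [0.4798 0.2981] diam mm 44.1
brass (498, 234) [ 0.5252 -0.4192] diam mm 73.2
brass (430, 207) [ 0.5897 -0.2685] diam mm 41.8
steel (570, 300) [ 0.3734 -0.5804] diam mm 99.7
steel (355, 267) [ 0.4629 -0.0999] diam mm 59.6
steel (448, 253) [ 0.487  -0.3051] diam mm 19.3
steel (108, 259) [0.4949 0.4439] diam mm 72.2
steel (193, 211) [0.5968 0.25  ] diam mm 99.4
steel (269, 191) [0.6359 0.0814] diam mm 85.4
copper (173, 324) [0.3508 0.2977] diam mm 340.0
copper (390, 348) [ 0.253  -0.1862] diam mm 1110.5
copper (425, 316) [ 0.3518 -0.2556] diam mm 651.4
copper (172, 312) [0.3772 0.2976] diam mm 34.9
copper (289, 266) [0.4685 0.0426] diam mm 221.4
copper (465, 261) [ 0.4688 -0.3434] diam mm 426.3
copper (318, 218) [ 0.5879 -0.0244] diam mm 438.7
copper (355, 174) [ 0.6655 -0.1063] diam mm 51.3
green (264, 321) [0.3521 0.0996] diam mm 50.1
green (233, 278) [0.447  0.1647] diam mm 52.0
[-13.75015426 352.69430371]
```

```bash
cat >> h.py <<'E'
def units(x,y,z,yaw=None):
    """shift (50 mm) and turn (8 deg) to world x,y,z; yaw = world direction of tool y, deg (mod 180), tool straight down"""
    s=status.read_state(); Rc=R.from_quat(s["orientation"]); ty=Rc.apply([0,1,0])
    cur=np.degrees(np.arctan2(ty[1],ty[0]))
    d=0 if yaw is None else (yaw-cur+90)%180-90
    a=np.radians(cur+d); yv=np.array([np.cos(a),np.sin(a),0]); zv=np.array([0,0,-1.])
    Rt=R.from_matrix(np.c_[np.cross(yv,zv),yv,zv])
    print("t",round(float(s["clock"]),1),"yaw",round(cur,1),"pos",s["ee_pos"].round(4),"shift",(Rc.inv().apply(np.array([x,y,z])-s["ee_pos"])/.05).round(3),"turn",(np.degrees((Rc.inv()*Rt).as_rotvec())/8).round(3),"j6",s["joint_pos"][5].round(2))
E
python3 -c "
from h import *
units(.4417,.0801,.19)"
```

```text
t 0.1 yaw 63.7 pos [0.3098 0.6273 0.177 ] shift [-7.211 -8.644 -0.253] turn [-0.007 -0.    -0.   ] j6 -0.03
```

>>> send_rows:
  commands:
    - [90,-7.2,-8.65,-0.25,0,0,0]
    - [90,-7.2,-8.65,-0.25,0,0,0]
    - [90,-7.2,-8.65,-0.25,0,0,0]
    - [90,-7.2,-8.65,-0.25,0,0,0]
    - [90,-7.2,-8.65,-0.25,0,0,0]
    - [90,-7.2,-8.65,-0.25,0,0,0]
    - [90,-7.2,-8.65,-0.25,0,0,0]
    - [90,-7.2,-8.65,-0.25,0,0,0]
    - [90,-7.2,-8.65,-0.25,0,0,0]
    - [90,-7.2,-8.65,-0.25,0,0,0]
    - [90,-7.2,-8.65,-0.25,0,0,0]
    - [90,-7.2,-8.65,-0.25,0,0,0]
    - [90,-7.2,-8.65,-0.25,0,0,0]
    - [90,-7.2,-8.65,-0.25,0,0,0]
    - [90,-7.2,-8.65,-0.25,0,0,0]
    - [90,-7.2,-8.65,-0.25,0,0,0]

```text
clock: 1.7
ee_pos: [0.441, 0.0815, 0.1899]
orientation: [0.226, 0.974, -0.0, -0.0]
force: [0.9, 0.0, -0.6]
grip_width: 0.0901
gripper_force: 0.0
```

```bash
python3 - <<'E'
from h import *
c=viewer.get_calibration("wrist");print(c,status.read_state()["ee_pos"],project(c,[.4417,.0801,.028]))
cv2.imwrite("pics/w1.png",viewer.read_camera("wrist"))
E
```

```text
{'vertical_fov': 68.37920620449268, 'cx': 325.1960771444883, 'cy': 239.96142791394766, 'k1': 0.014273578233094367, 'world_to_cam': array([[ 4.40510490e-01,  8.97747463e-01,  1.70781116e-05,
        -2.66688905e-01],
       [-8.58353190e-01,  4.21185916e-01, -2.92971374e-01,
         3.81361662e-01],
       [-2.63021501e-01,  1.29042305e-01,  9.56121213e-01,
        -2.98289565e-01],
       [ 0.00000000e+00,  0.00000000e+00,  0.00000000e+00,
         1.00000000e+00]])} [0.44098531 0.08149899 0.18992446] [325.00379122 213.96940539]
```

View pics/w1.png

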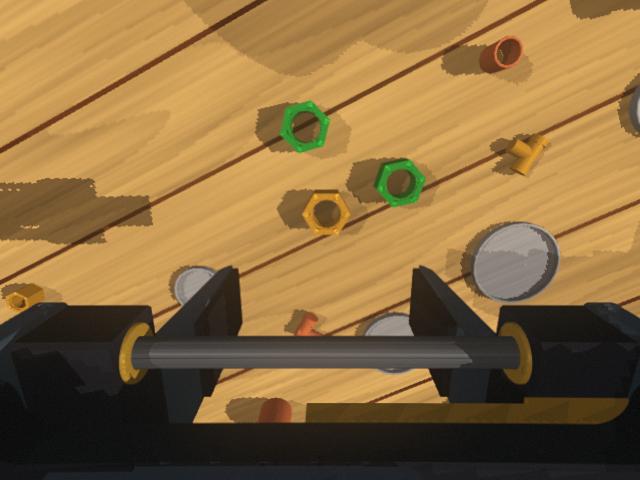

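```bash
cat >> h.py <<'E'
def nut(x,y,h,cam="wrist"):
    """brass nut nearest to x,y: centre and flat normals (world yaw, deg)"""
    c=viewer.get_calibration(cam); im=viewer.read_camera(cam); best=None
    for b in blobs(im,(17,170,60),(26,255,255)):
        P=toplane(c,b,h/2).astype(np.float32); cc=(P.max(0)+P.min(0))/2
        d=np.hypot(*(cc-[x,y]))
        if best is None or d<best[0]: best=(d,cc,P)
    H=cv2.convexHull(best[2])[:,0]*1000; T=cv2.approxPolyDP(H,1.0,True)[:,0]
    e=np.roll(T,-1,0)-T; L=np.hypot(*e.T); a=np.arctan2(e[:,1],e[:,0])+np.pi/2
    z=(L*np.exp(6j*a)).sum(); n=np.degrees(np.angle(z))/6
    ns=[(n+60*k)%180 for k in range(3)]
    mids=[];w=[]
    for q in np.radians(ns):
        s=H@[np.cos(q),np.sin(q)]; mids.append((s.max()+s.min())/2); w.append(np.ptp(s))
    A=np.c_[np.cos(np.radians(ns)),np.sin(np.radians(ns))]
    ctr=np.linalg.lstsq(A,np.array(mids),rcond=None)[0]/1000
    print("nut",ctr.round(4),"normals",np.round(ns,1),"widths",np.round(w,1),"coh",round(abs(z)/L.sum(),2)); return ctr,ns
E
python3 -c "
from h import *
c,n=nut(.4417,.0801,.028)
for q in n: units(*c,.009,q)
for x,y,h in((.5252,-.4192,.03),(.5897,-.2685,.026),(.3788,-.287,.024),(.4417,.08,.028)): nut(x,y,h,'top')
"
```

```text
nut [0.4437 0.0802] normals [153.7  33.7  93.7] widths [49.8 48.5 48.9] coh 0.85
t 1.8 yaw 63.8 pos [0.4411 0.0812 0.19  ] shift [-0.056  0.004  3.62 ] turn [ 0.000e+00 -1.000e-03 -1.124e+01] j6 -0.98
t 1.8 yaw 63.8 pos [0.4411 0.0812 0.19  ] shift [-0.056  0.004  3.62 ] turn [-1.00e-03 -1.00e-03  3.76e+00] j6 -0.98
t 1.8 yaw 63.8 pos [0.4411 0.0812 0.19  ] shift [-0.056  0.004  3.62 ] turn [-0.00e+00 -1.00e-03 -3.74e+00] j6 -0.98
nut [ 0.5245 -0.4193] normals [176.2  56.2 116.2] widths [58.1 64.6 66.3] coh 0.81
nut [ 0.5894 -0.2684] normals [156.1  36.1  96.1] widths [37.6 34.  42.1] coh 0.41
nut [ 0.3782 -0.2878] normals [  1.9  61.9 121.9] widths [24.5 28.6 26.8] coh 0.62
nut [0.4784 0.2968] normals [154.  34.  94.] widths [39.8 31.2 39. ] coh 0.33
```

>>> send_rows:
  commands:
    - [72,-0.06,0,1.8,0,0,3.76]
    - [72,-0.06,0,1.8,0,0,3.76]
    - [72,-0.06,0,1.8,0,0,3.76]
    - [72,-0.06,0,1.8,0,0,3.76]
    - [72,-0.06,0,2.4,0,0,3.76]
    - [72,-0.06,0,2.9,0,0,3.76]
    - [72,-0.06,0,3.3,0,0,3.76]
    - [72,-0.06,0,3.62,0,0,3.76]
    - [72,-0.06,0,3.62,0,0,3.76]
    - [30,-0.06,0,3.62,0,0,3.76]
    - [30,-0.06,0,3.62,0,0,3.76]
    - [30,-0.06,0,3.62,0,0,3.76]
    - [30,-0.06,0,3.62,0,0,3.76]
    - [30,-0.06,0,3.62,0,0,3.76]
    - [30,-0.06,0,3.62,0,0,3.76]
  squeeze: 25

```text
clock: 3.5
ee_pos: [0.4441, 0.0791, 0.0092]
orientation: [0.472, 0.881, 0.0, 0.0]
force: [0.3, 0.3, 0.6]
grip_width: 0.0307
gripper_force: 0.0
```

```bash
python3 -c "
from h import *
units(.6359,.0814,.08);units(.6359,.0814,.0135)
cv2.imwrite('pics/w2.png',viewer.read_camera('wrist'))"
```

```text
t 3.5 yaw 33.6 pos [0.4441 0.0791 0.0092] shift [-2.087  3.221 -1.414] turn [ 0.002  0.001 -0.   ] j6 -0.46
t 3.5 yaw 33.6 pos [0.4441 0.0791 0.0092] shift [-2.086  3.221 -0.084] turn [ 0.002  0.001 -0.   ] j6 -0.46
```

View pics/w2.png

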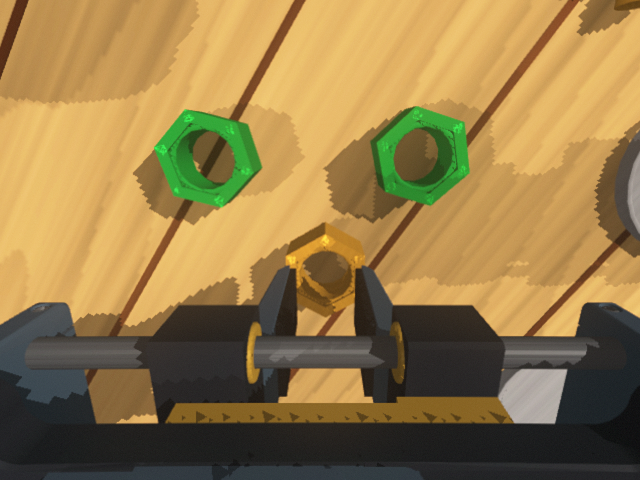

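```bash
python3 -c "
from h import *
c=viewer.get_calibration('wrist');p=status.read_state()['ee_pos']
print(np.linalg.inv(c['world_to_cam'])[:3,3],p)
for z in(0,.009,.028): print(z,project(c,[p[0],p[1],z]))
im=cv2.imread('pics/w2.png')
for b in blobs(im,(17,170,60),(26,255,255))+blobs(im,(50,100,50),(80,255,255)):
  P=toplane(c,b,.028).astype(np.float32); print(b.min(0),b.max(0),cv2.minEnclosingCircle(P))
s=status.read_state();print(s['grip_width'],s['gripper_force'],s['force'])
im=viewer.read_camera('top');cv2.imwrite('pics/t2.png',cv2.resize(im[180:360,180:400],None,fx=3,fy=3))
"
```

```text
[0.39800717 0.14757951 0.21614755] [0.44400261 0.07907757 0.00917079]
0 [325.63700011 263.65375472]
0.009 [325.65394665 268.76880181]
0.028 [325.69443168 280.98592708]
[166 397] [512 422] ((0.5067802667617798, 0.0005612354725599289), 0.11360248178243637)
[390 323] [404 382] ((0.5069118142127991, 0.0629555881023407), 0.021332556381821632)
[247 322] [261 383] ((0.43375706672668457, 0.014156270772218704), 0.02200566604733467)
[285 222] [364 316] ((0.4399656057357788, 0.08387650549411774), 0.028957467526197433)
[614   0] [639  10] ((0.4823019206523895, 0.269447386264801), 0.005844897590577602)
[154 109] [260 206] ((0.3546581566333771, 0.10241719335317612), 0.027485281229019165)
[372 107] [469 204] ((0.4469188451766968, 0.1638895571231842), 0.02669617347419262)
0.030387427522867137 0.0 [-0.02628201 -0.22348942  0.64141282]
```

View pics/t2.png

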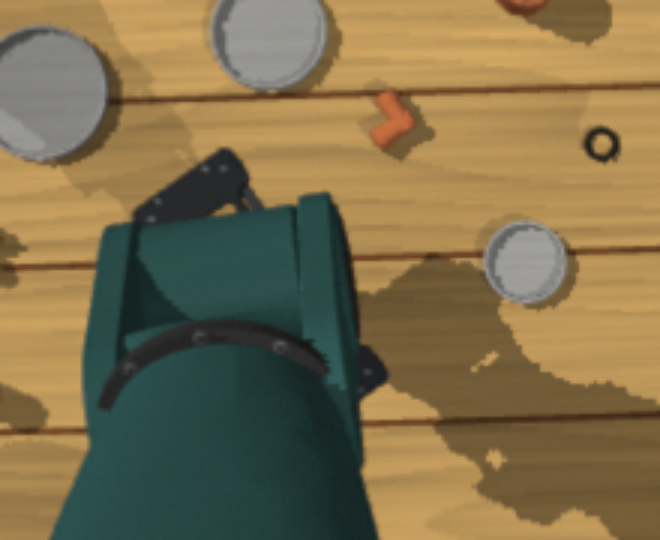

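```bash
python3 -c "
from h import *
a=cv2.resize(viewer.read_camera('wrist')[205:340,240:415],None,fx=3,fy=3,interpolation=cv2.INTER_CUBIC)
c=viewer.get_calibration('scene');u,v=project(c,[.444,.079,.03]).astype(int);print(u,v)
b=cv2.resize(viewer.read_camera('scene')[v-50:v+50,u-50:u+50],(250,250),interpolation=cv2.INTER_CUBIC)
o=np.zeros((405,775,3),np.uint8);o[:,:525]=a;o[:250,525:]=b;cv2.imwrite('pics/z3.png',o)
s=status.read_state();print(s['grip_width'],s['gripper_force'])
"
```

```text
370 249
0.029867356574000782 0.0
```

View pics/z3.png

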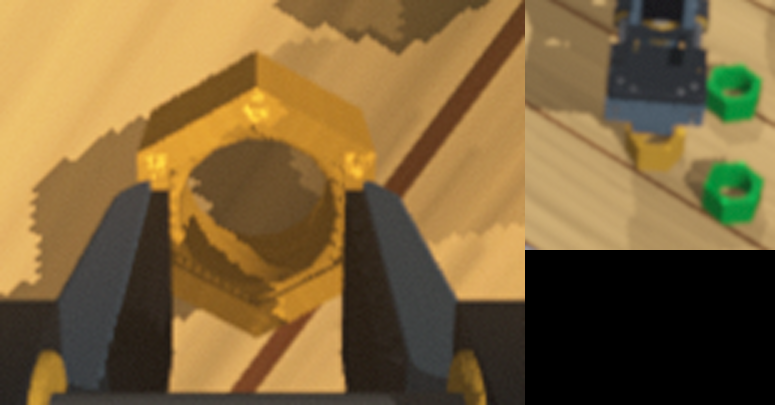

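The fingers closed to 30 mm over a 45 mm nut with no force. So the fingertips must be above the nut, and the wrist view puts them about 35 mm above the reported TCP. I'll open and go down 20 mm, which is safe either way, then check again.

>>> send_rows:
  commands:
    - [72,0,0,0,0,0,0]
    - [72,0,0,0,0,0,0]
    - [72,0,0,0,0,0,0]
    - [72,0,0,0,0,0,0]
    - [72,0,0,0,0,0,0]
    - [72,0,0,0.2,0,0,0]
    - [72,0,0,0.4,0,0,0]
    - [72,0,0,0.4,0,0,0]

```text
clock: 4.5
ee_pos: [0.4428, 0.0789, -0.0125]
orientation: [0.472, 0.881, -0.001, -0.001]
force: [0.3, 0.3, 1.0]
grip_width: 0.0718
gripper_force: 0.0
```

```bash
python3 -c "
from h import *
print(status.read_state()['grip_width'],status.read_state()['force'])
a=cv2.resize(viewer.read_camera('wrist')[180:420,160:500],None,fx=2,fy=2,interpolation=cv2.INTER_CUBIC)
cv2.imwrite('pics/z4.png',a)
"
```

```text
0.0717774926846878 [0.3043579  0.29705384 1.00543145]
```

View pics/z4.png

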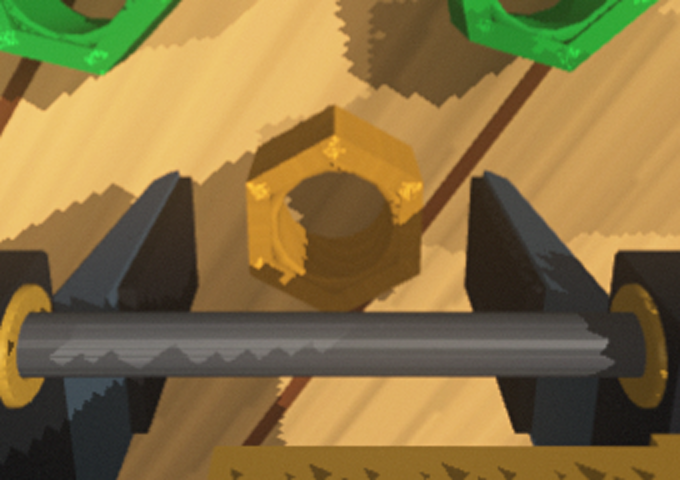

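The wrist view puts the tips about 37 mm above the reported TCP. I'll go down another 14 mm, then grip.

>>> send_rows:
  commands:
    - [72,0,0,0.14,0,0,0]
    - [72,0,0,0.28,0,0,0]
    - [72,0,0,0.28,0,0,0]
    - [30,0,0,0.28,0,0,0]
    - [30,0,0,0.28,0,0,0]
    - [30,0,0,0.28,0,0,0]
    - [30,0,0,0.28,0,0,0]
    - [30,0,0,0.28,0,0,0]
  squeeze: 25

```text
clock: 5.35
ee_pos: [0.4441, 0.0791, -0.0248]
orientation: [0.472, 0.881, 0.0, 0.0]
force: [0.1, 0.2, 3.4]
grip_width: 0.0449
gripper_force: 25.0
```

```bash
python3 -c "
from h import *
units(.6359,.0814,.04);units(.6359,.0814,-.0213)"
```

```text
t 5.3 yaw 33.6 pos [ 0.4441  0.0791 -0.0248] shift [-2.087  3.219 -1.294] turn [ 0.002  0.001 -0.   ] j6 -0.46
t 5.3 yaw 33.6 pos [ 0.4441  0.0791 -0.0248] shift [-2.086  3.219 -0.068] turn [ 0.002  0.001 -0.   ] j6 -0.46
```

>>> send_rows:
  commands:
    - [30,0,0,-0.6,0,0,0]
    - [30,0,0,-1.2,0,0,0]
    - [30,-0.4,0.6,-1.2,0,0,0]
    - [30,-0.8,1.2,-1.2,0,0,0]
    - [30,-1.2,1.8,-1.2,0,0,0]
    - [30,-1.6,2.5,-1.2,0,0,0]
    - [30,-1.9,2.9,-1.2,0,0,0]
    - [30,-2.09,3.22,-1.2,0,0,0]
    - [30,-2.09,3.22,-1.2,0,0,0]
    - [30,-2.09,3.22,-1.2,0,0,0]

```text
clock: 6.35
ee_pos: [0.6351, 0.0812, 0.0345]
orientation: [0.472, 0.881, -0.0, -0.0]
force: [0.6, -0.6, -1.8]
grip_width: 0.0448
gripper_force: 25.0
```

```bash
python3 -c "
from h import *
units(.6359,.0814,-.0208)
cv2.imwrite('pics/w5.png',viewer.read_camera('wrist'))"
```

```text
t 6.3 yaw 33.6 pos [0.6351 0.0812 0.0345] shift [-0.006  0.017  1.107] turn [-0.007 -0.004 -0.   ] j6 -0.5
```

View pics/w5.png

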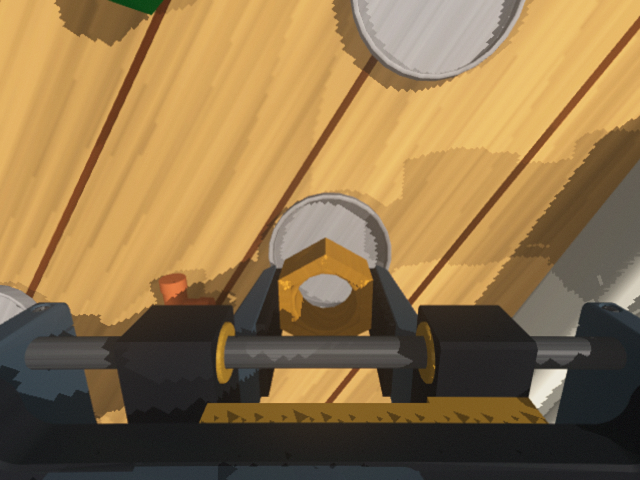

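>>> send_rows:
  commands:
    - [30,0,0.02,0.5,0,0,0]
    - [30,0,0.02,0.9,0,0,0]
    - [30,0,0.02,1.05,0,0,0]
    - [30,0,0.02,1.11,0,0,0]
    - [30,0,0.02,1.11,0,0,0]
    - [58,0,0.02,1.11,0,0,0]
    - [58,0,0.02,1.11,0,0,0]
    - [58,0,0.02,1.11,0,0,0]
    - [58,0,0.02,0.7,0,0,0]
    - [58,0,0.02,0,0,0,0]
    - [58,0,0.02,-1,0,0,0]
    - [58,0,0.02,-1.5,0,0,0]

```text
clock: 7.6
ee_pos: [0.6383, 0.082, 0.1142]
orientation: [0.472, 0.881, 0.001, 0.002]
force: [1.8, 0.4, -0.5]
grip_width: 0.0579
gripper_force: 0.0
```

```bash
python3 -c "
from h import *
units(.5894,-.2684,.13)
nut(.6359,.0814,.034)"
```

```text
t 7.6 yaw 33.6 pos [0.6383 0.082  0.1142] shift [-5.294 -4.693 -0.323] turn [ 0.025  0.013 -0.   ] j6 -0.5
nut [0.636  0.0825] normals [154.3  34.3  94.3] widths [49.9 46.1 50.4] coh 0.82
```

Nut_l is in its dish, at most about 1 mm off centre. Nut_m is next; sleeve_big is far enough from the path at this height.

>>> send_rows:
  commands:
    - [75,-5.3,-4.7,-0.3,0,0,0]
    - [75,-5.3,-4.7,-0.3,0,0,0]
    - [75,-5.3,-4.7,-0.3,0,0,0]
    - [75,-5.3,-4.7,-0.3,0,0,0]
    - [75,-5.3,-4.7,-0.3,0,0,0]
    - [75,-5.3,-4.7,-0.3,0,0,0]
    - [75,-5.3,-4.7,-0.3,0,0,0]
    - [75,-5.3,-4.7,-0.3,0,0,0]
    - [75,-5.3,-4.7,-0.3,0,0,0]
    - [75,-5.3,-4.7,-0.3,0,0,0]

```text
clock: 8.65
ee_pos: [0.5877, -0.2681, 0.1248]
orientation: [0.472, 0.881, 0.0, -0.0]
force: [0.4, -0.1, 0.2]
grip_width: 0.075
gripper_force: 0.0
```

```bash
python3 -c "
from h import *
c,n=nut(.5894,-.2684,.026)
for q in n: units(*c,-.0265,q)"
```

```text
nut [ 0.5903 -0.2674] normals [155.8  35.8  95.8] widths [39.7 35.5 40.1] coh 0.83
t 8.7 yaw 33.7 pos [ 0.5879 -0.2677  0.1248] shift [-0.024  0.045  3.027] turn [-3.000e-03 -2.000e-03  7.241e+00] j6 -1.05
t 8.7 yaw 33.7 pos [ 0.5879 -0.2677  0.1248] shift [-0.024  0.045  3.027] turn [-0.001 -0.003 -0.259] j6 -1.05
t 8.7 yaw 33.7 pos [ 0.5879 -0.2677  0.1248] shift [-0.024  0.045  3.027] turn [ 1.000e-03 -3.000e-03 -7.759e+00] j6 -1.05
```

>>> send_rows:
  commands:
    - [60,-0.02,0.05,1,0,0,-0.26]
    - [60,-0.02,0.05,1.9,0,0,-0.26]
    - [60,-0.02,0.05,2.5,0,0,-0.26]
    - [60,-0.02,0.05,2.9,0,0,-0.26]
    - [60,-0.02,0.05,3.02,0,0,-0.26]
    - [60,-0.02,0.05,3.02,0,0,-0.26]
    - [20,-0.02,0.05,3.02,0,0,-0.26]
    - [20,-0.02,0.05,3.02,0,0,-0.26]
    - [20,-0.02,0.05,3.02,0,0,-0.26]
    - [20,-0.02,0.05,3.02,0,0,-0.26]
    - [20,-0.02,0.05,3.02,0,0,-0.26]
    - [20,-0.02,0.05,2.2,0,0,-0.26]
    - [20,-0.02,0.05,1.4,0,0,-0.26]
    - [20,-0.02,0.05,1.0,0,0,-0.26]
    - [20,-0.02,0.05,1.0,0,0,-0.26]
  squeeze: 25

```text
clock: 10.2
ee_pos: [0.5923, -0.2694, 0.0784]
orientation: [0.456, 0.89, 0.0, 0.003]
force: [1.2, 0.3, -1.3]
grip_width: 0.034
gripper_force: 25.0
```

```bash
python3 -c "
from h import *
units(.4949,.4439,.07)"
```

```text
t 10.2 yaw 35.7 pos [ 0.5923 -0.2694  0.0784] shift [12.722  6.744  0.127] turn [ 0.017  0.032 -0.   ] j6 -1.09
```

>>> send_rows:
  commands:
    - [20,12.7,6.75,0.1,0,0,0]
    - [20,12.7,6.75,0.1,0,0,0]
    - [20,12.7,6.75,0.1,0,0,0]
    - [20,12.7,6.75,0.1,0,0,0]
    - [20,12.7,6.75,0.1,0,0,0]
    - [20,12.7,6.75,0.1,0,0,0]
    - [20,12.7,6.75,0.1,0,0,0]
    - [20,12.7,6.75,0.1,0,0,0]
    - [20,12.7,6.75,0.1,0,0,0]
    - [20,12.7,6.75,0.1,0,0,0]
    - [20,12.7,6.75,0.1,0,0,0]
    - [20,12.7,6.75,0.1,0,0,0]
    - [20,12.7,6.75,0.1,0,0,0]
    - [20,12.7,6.75,0.1,0,0,0]
    - [20,12.7,6.75,0.1,0,0,0]
    - [20,12.7,6.75,0.1,0,0,0]
    - [20,12.7,6.75,0.1,0,0,0]
    - [20,12.7,6.75,0.1,0,0,0]

```text
clock: 12.0
ee_pos: [0.4937, 0.4427, 0.0694]
orientation: [0.457, 0.89, -0.001, -0.0]
force: [0.6, -0.2, 0.0]
grip_width: 0.0336
gripper_force: 25.0
```

```bash
python3 -c "
from h import *
s=status.read_state();print(s['grip_width'],s['gripper_force'])
units(.4949,.4439,-.0225)"
```

```text
0.033631722683720125 24.999735633318778
t 12.0 yaw 35.7 pos [0.4937 0.4427 0.0694] shift [0.007 0.036 1.838] turn [-0.009  0.001  0.   ] j6 0.07
```

>>> send_rows:
  commands:
    - [20,0.01,0.04,0.8,0,0,0]
    - [20,0.01,0.04,1.5,0,0,0]
    - [20,0.01,0.04,1.75,0,0,0]
    - [20,0.01,0.04,1.84,0,0,0]
    - [20,0.01,0.04,1.84,0,0,0]
    - [48,0.01,0.04,1.84,0,0,0]
    - [48,0.01,0.04,1.84,0,0,0]
    - [48,0.01,0.04,1.84,0,0,0]
    - [48,0.01,0.04,1.4,0,0,0]
    - [48,0.01,0.04,0.7,0,0,0]
    - [48,0.01,0.04,-0.2,0,0,0]
    - [48,0.01,0.04,-1,0,0,0]
    - [48,0.01,0.04,-1.2,0,0,0]

```text
clock: 13.3
ee_pos: [0.4971, 0.4474, 0.1353]
orientation: [0.456, 0.89, 0.003, 0.001]
force: [-0.2, 0.6, 0.3]
grip_width: 0.0479
gripper_force: 0.0
```

```bash
python3 -c "
from h import *
units(.5245,-.4193,.14)
nut(.4949,.4439,.032)"
```

```text
t 13.3 yaw 35.7 pos [0.4971 0.4474 0.1353] shift [-14.394  -9.672  -0.166] turn [ 0.047 -0.004  0.   ] j6 0.07
nut [0.4948 0.4458] normals [154.2  34.2  94.2] widths [38.2 34.1 38.6] coh 0.81
```

>>> send_rows:
  commands:
    - [88,-14.4,-9.65,-0.15,0,0,0]
    - [88,-14.4,-9.65,-0.15,0,0,0]
    - [88,-14.4,-9.65,-0.15,0,0,0]
    - [88,-14.4,-9.65,-0.15,0,0,0]
    - [88,-14.4,-9.65,-0.15,0,0,0]
    - [88,-14.4,-9.65,-0.15,0,0,0]
    - [88,-14.4,-9.65,-0.15,0,0,0]
    - [88,-14.4,-9.65,-0.15,0,0,0]
    - [88,-14.4,-9.65,-0.15,0,0,0]
    - [88,-14.4,-9.65,-0.15,0,0,0]
    - [88,-14.4,-9.65,-0.15,0,0,0]
    - [88,-14.4,-9.65,-0.15,0,0,0]
    - [88,-14.4,-9.65,-0.15,0,0,0]
    - [88,-14.4,-9.65,-0.15,0,0,0]
    - [88,-14.4,-9.65,-0.15,0,0,0]
    - [88,-14.4,-9.65,-0.15,0,0,0]
    - [88,-14.4,-9.65,-0.15,0,0,0]
    - [88,-14.4,-9.65,-0.15,0,0,0]
    - [88,-14.4,-9.65,-0.15,0,0,0]
    - [88,-14.4,-9.65,-0.15,0,0,0]

```text
clock: 15.35
ee_pos: [0.523, -0.4194, 0.1363]
orientation: [0.456, 0.89, 0.0, -0.001]
force: [-0.2, 0.0, -0.1]
grip_width: 0.0883
gripper_force: 0.0
```

```bash
python3 -c "
from h import *
c,n=nut(.5245,-.4193,.03)
for q in n: units(*c,-.0265,q)"
```

```text
nut [ 0.5257 -0.419 ] normals [176.5  56.5 116.5] widths [62.1 60.6 64.8] coh 0.9
t 15.4 yaw 35.7 pos [ 0.5233 -0.419   0.1366] shift [-0.034  0.04   3.262] turn [-0.006 -0.011  4.903] j6 -1.33
t 15.4 yaw 35.7 pos [ 0.5233 -0.419   0.1366] shift [-0.034  0.04   3.262] turn [ 0.    -0.012 -2.597] j6 -1.33
t 15.4 yaw 35.7 pos [ 0.5233 -0.419   0.1366] shift [-0.034  0.04   3.262] turn [ 7.0000e-03 -1.1000e-02 -1.0097e+01] j6 -1.33
```

>>> send_rows:
  commands:
    - [88,-0.03,0.04,0.8,0,0,-2.6]
    - [88,-0.03,0.04,1.6,0,0,-2.6]
    - [88,-0.03,0.04,1.9,0,0,-2.6]
    - [88,-0.03,0.04,2.5,0,0,-2.6]
    - [88,-0.03,0.04,2.9,0,0,-2.6]
    - [88,-0.03,0.04,3.15,0,0,-2.6]
    - [88,-0.03,0.04,3.26,0,0,-2.6]
    - [88,-0.03,0.04,3.26,0,0,-2.6]
    - [45,-0.03,0.04,3.26,0,0,-2.6]
    - [45,-0.03,0.04,3.26,0,0,-2.6]
    - [45,-0.03,0.04,3.26,0,0,-2.6]
    - [45,-0.03,0.04,3.26,0,0,-2.6]
    - [45,-0.03,0.04,3.26,0,0,-2.6]
    - [45,-0.03,0.04,2.6,0,0,-2.6]
    - [45,-0.03,0.04,1.8,0,0,-2.6]
    - [45,-0.03,0.04,1.2,0,0,-2.6]
    - [45,-0.03,0.04,1.2,0,0,-2.6]
  squeeze: 35

```text
clock: 17.1
ee_pos: [0.528, -0.4223, 0.0817]
orientation: [0.288, 0.958, -0.001, 0.003]
force: [1.6, -1.4, -3.8]
grip_width: 0.0567
gripper_force: 35.0
```

```bash
python3 -c "
from h import *
units(.5968,.25,.07)"
```

```text
t 17.1 yaw 56.5 pos [ 0.528  -0.4223  0.0817] shift [ 6.273 11.972  0.188] turn [-0.006  0.042  0.   ] j6 -1.7
```

>>> send_rows:
  commands:
    - [45,6.25,11.95,0.1,0,0,0]
    - [45,6.25,11.95,0.1,0,0,0]
    - [45,6.25,11.95,0.1,0,0,0]
    - [45,6.25,11.95,0.1,0,0,0]
    - [45,6.25,11.95,0.1,0,0,0]
    - [45,6.25,11.95,0.1,0,0,0]
    - [45,6.25,11.95,0.1,0,0,0]
    - [45,6.25,11.95,0.1,0,0,0]
    - [45,6.25,11.95,0.1,0,0,0]
    - [45,6.25,11.95,0.1,0,0,0]
    - [45,6.25,11.95,0.1,0,0,0]
    - [45,6.25,11.95,0.1,0,0,0]
    - [45,6.25,11.95,0.1,0,0,0]
    - [45,6.25,11.95,0.1,0,0,0]
    - [45,6.25,11.95,0.1,0,0,0]
    - [45,6.25,11.95,0.1,0,0,0]
    - [45,6.25,11.95,0.1,0,0,0]
    - [45,6.25,11.95,0.1,0,0,0]

```text
clock: 18.9
ee_pos: [0.5949, 0.249, 0.0721]
orientation: [0.289, 0.957, -0.0, -0.0]
force: [0.4, -0.2, -3.4]
grip_width: 0.0567
gripper_force: 35.0
```

```bash
python3 -c "
from h import *
units(.5968,.25,-.0225)"
```

```text
t 18.9 yaw 56.4 pos [0.5949 0.249  0.0721] shift [-0.021  0.038  1.892] turn [-0.005 -0.003 -0.   ] j6 -0.62
```

>>> send_rows:
  commands:
    - [45,-0.02,0.04,0.8,0,0,0]
    - [45,-0.02,0.04,1.5,0,0,0]
    - [45,-0.02,0.04,1.8,0,0,0]
    - [45,-0.02,0.04,1.89,0,0,0]
    - [45,-0.02,0.04,1.89,0,0,0]
    - [70,-0.02,0.04,1.89,0,0,0]
    - [70,-0.02,0.04,1.89,0,0,0]
    - [70,-0.02,0.04,1.89,0,0,0]
    - [70,-0.02,0.04,1.4,0,0,0]
    - [70,-0.02,0.04,0.7,0,0,0]
    - [70,-0.02,0.04,-0.2,0,0,0]
    - [70,-0.02,0.04,-1,0,0,0]
    - [70,-0.02,0.04,-1.2,0,0,0]

```text
clock: 20.2
ee_pos: [0.5995, 0.2522, 0.1377]
orientation: [0.288, 0.958, 0.002, 0.003]
force: [0.6, -0.1, -0.7]
grip_width: 0.07
gripper_force: 0.0
```

```bash
python3 -c "
from h import *
units(.3782,-.2878,.13)
nut(.5968,.25,.036)"
```

```text
t 20.2 yaw 56.5 pos [0.5995 0.2522 0.1377] shift [ -2.267 -11.451   0.101] turn [ 0.039  0.028 -0.   ] j6 -0.62
nut [0.5957 0.2512] normals [176.2  56.2 116.2] widths [61.9 58.7 62.3] coh 0.88
```

>>> send_rows:
  commands:
    - [60,-2.25,-11.45,0.1,0,0,0]
    - [60,-2.25,-11.45,0.1,0,0,0]
    - [60,-2.25,-11.45,0.1,0,0,0]
    - [60,-2.25,-11.45,0.1,0,0,0]
    - [60,-2.25,-11.45,0.1,0,0,0]
    - [60,-2.25,-11.45,0.1,0,0,0]
    - [60,-2.25,-11.45,0.1,0,0,0]
    - [60,-2.25,-11.45,0.1,0,0,0]
    - [60,-2.25,-11.45,0.1,0,0,0]
    - [60,-2.25,-11.45,0.1,0,0,0]
    - [60,-2.25,-11.45,0.1,0,0,0]
    - [60,-2.25,-11.45,0.1,0,0,0]
    - [60,-2.25,-11.45,0.1,0,0,0]
    - [60,-2.25,-11.45,0.1,0,0,0]
    - [60,-2.25,-11.45,0.1,0,0,0]
    - [60,-2.25,-11.45,0.1,0,0,0]

```text
clock: 21.85
ee_pos: [0.3754, -0.2872, 0.1272]
orientation: [0.287, 0.958, 0.0, -0.0]
force: [-0.6, -0.2, -0.7]
grip_width: 0.0599
gripper_force: 0.0
```

```bash
python3 -c "
from h import *
c,n=nut(.3782,-.2878,.024)
for q in n: units(*c,-.0265,q)"
```

```text
nut [ 0.38  -0.286] normals [179.9  59.9 119.9] widths [29.4 25.2 29.1] coh 0.85
t 21.9 yaw 56.6 pos [ 0.3754 -0.2873  0.1273] shift [-0.063  0.072  3.076] turn [-1.000e-03 -3.000e-03  7.088e+00] j6 -1.69
t 21.9 yaw 56.6 pos [ 0.3754 -0.2873  0.1273] shift [-0.063  0.072  3.076] turn [ 0.001 -0.003 -0.412] j6 -1.69
t 21.9 yaw 56.6 pos [ 0.3754 -0.2873  0.1273] shift [-0.063  0.072  3.076] turn [ 2.000e-03 -2.000e-03 -7.912e+00] j6 -1.69
```

>>> send_rows:
  commands:
    - [50,-0.06,0.07,1,0,0,-0.41]
    - [50,-0.06,0.07,1.9,0,0,-0.41]
    - [50,-0.06,0.07,2.5,0,0,-0.41]
    - [50,-0.06,0.07,2.95,0,0,-0.41]
    - [50,-0.06,0.07,3.07,0,0,-0.41]
    - [50,-0.06,0.07,3.07,0,0,-0.41]
    - [10,-0.06,0.07,3.07,0,0,-0.41]
    - [10,-0.06,0.07,3.07,0,0,-0.41]
    - [10,-0.06,0.07,3.07,0,0,-0.41]
    - [10,-0.06,0.07,3.07,0,0,-0.41]
    - [10,-0.06,0.07,3.07,0,0,-0.41]
    - [10,-0.06,0.07,2.4,0,0,-0.41]
    - [10,-0.06,0.07,1.7,0,0,-0.41]
    - [10,-0.06,0.07,1.2,0,0,-0.41]
    - [10,-0.06,0.07,1.2,0,0,-0.41]
  squeeze: 25

```text
clock: 23.4
ee_pos: [0.3812, -0.2884, 0.0707]
orientation: [0.261, 0.965, -0.001, 0.002]
force: [-0.6, 0.0, -1.5]
grip_width: 0.0236
gripper_force: 25.0
```

```bash
python3 -c "
from h import *
units(.4629,-.0999,.07)"
```

```text
t 23.4 yaw 59.8 pos [ 0.3812 -0.2884  0.0707] shift [0.484 4.08  0.007] turn [-0.007  0.038  0.   ] j6 -1.74
```

>>> send_rows:
  commands:
    - [10,0.48,4.05,0,0,0,0]
    - [10,0.48,4.05,0,0,0,0]
    - [10,0.48,4.05,0,0,0,0]
    - [10,0.48,4.05,0,0,0,0]
    - [10,0.48,4.05,0,0,0,0]
    - [10,0.48,4.05,0,0,0,0]
    - [10,0.48,4.05,0,0,0,0]
    - [10,0.48,4.05,0,0,0,0]

```text
clock: 24.2
ee_pos: [0.4601, -0.101, 0.0673]
orientation: [0.261, 0.965, -0.0, -0.0]
force: [-0.5, -0.2, -1.5]
grip_width: 0.0239
gripper_force: 25.0
```

```bash
python3 -c "
from h import *
units(.4629,-.0999,-.0225)"
```

```text
t 24.2 yaw 59.7 pos [ 0.4601 -0.101   0.0673] shift [-0.039  0.047  1.795] turn [-0.001 -0.003 -0.   ] j6 -1.31
```

>>> send_rows:
  commands:
    - [10,-0.03,0.04,0.8,0,0,0]
    - [10,-0.03,0.04,1.5,0,0,0]
    - [10,-0.03,0.04,1.72,0,0,0]
    - [10,-0.03,0.04,1.8,0,0,0]
    - [10,-0.03,0.04,1.8,0,0,0]
    - [38,-0.03,0.04,1.8,0,0,0]
    - [38,-0.03,0.04,1.8,0,0,0]
    - [38,-0.03,0.04,1.8,0,0,0]
    - [38,-0.03,0.04,1.4,0,0,0]
    - [38,-0.03,0.04,0.7,0,0,0]
    - [38,-0.03,0.04,-0.2,0,0,0]
    - [38,-0.03,0.04,-1.2,0,0,0]
    - [38,-0.03,0.04,-2,0,0,0]
    - [38,-0.03,0.04,-2,0,0,0]

```text
clock: 25.6
ee_pos: [0.466, -0.0997, 0.1732]
orientation: [0.261, 0.965, 0.0, 0.004]
force: [1.2, -0.6, -0.9]
grip_width: 0.0378
gripper_force: 0.0
```

```bash
python3 -c "
from h import *
nut(.4629,-.0999,.030)
a=viewer.read_camera('wrist');b=viewer.read_camera('scene')
cv2.imwrite('pics/fin.png',np.hstack([cv2.resize(a,(400,300)),cv2.resize(b,(400,300))]))
cv2.imwrite('pics/fs.png',cv2.resize(b[200:420,200:560],None,fx=2,fy=2))"
```

```text
nut [ 0.4618 -0.0998] normals [  0.9  60.9 120.9] widths [27.1 22.4 26.9] coh 0.87
```

View pics/fin.png

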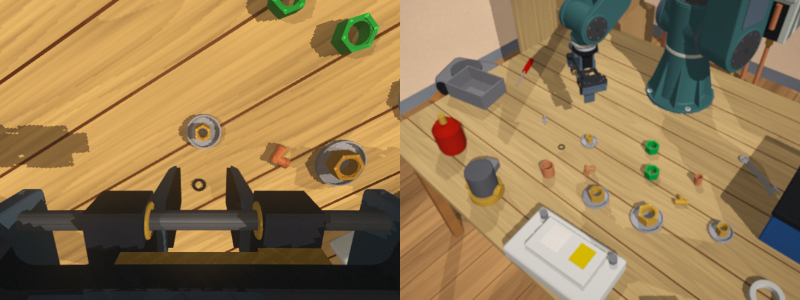

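View pics/fs.png

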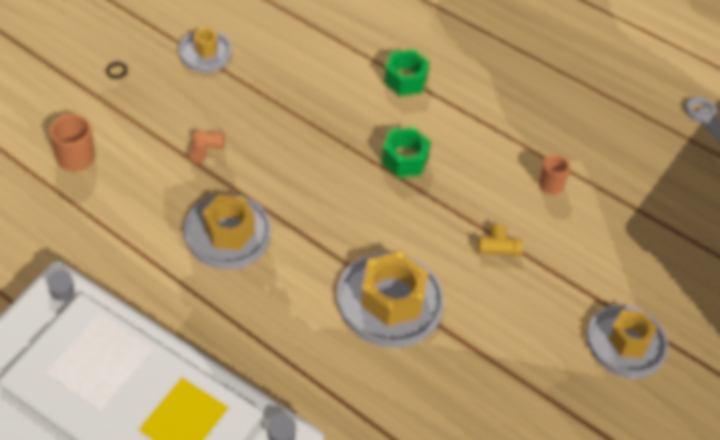

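All four nuts lie flat and centred in their own dishes, both sleeves are standing untouched, and the gripper is clear of everything.

```bash
python3 -c "
from workcell import env
print(env.close_job())"
```

```text
the job is handed in; nothing more can be done
None
```

I sorted all four nuts flat into their matching dishes, each within about 2 mm of centre by the wrist camera, left the sleeves and green look-alikes untouched, and handed the job in at about 26 s; no verdict was returned.

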